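# Weigh a specimen cup on the beam balance by setting the sliding poise

## Robot

A 6-joint arm with a two-finger parallel gripper is mounted at the origin on a cart in front of the work surface, level with it; the furniture and walls round the work are solid. World frame = base frame: x ahead of the robot, y to its left, z up, the work surface at z = 0. Lengths are in m, angles in rad, forces in N, time in s.
With the tool pointing down it reaches from about 0.25 to 0.725 m from the base axis. Payload 4 kg.
Tool frame: the origin (TCP) lies at the very end of the fingers, on their centre line; the grasp point (between the pads) lies 19 mm behind it; x points along the fingers, z is the direction in which the jaws open and shut, and the axes are right-handed (so a half turn about x gives the same grasp; the last joint's range is limited). The gripper opens to 85 mm and grips with 20 to 120 N. Pads are 22 mm wide; open, the fingers measure 114 mm over their backs; the gripper's body (76 mm by 85 mm) begins 54 mm behind the grasp point. The pads swing forward as they close: fully open they stand 13 mm farther back than shut.
Start: joints at [-1.283, 0.241, 0.005, 1.335, 0, 1.571], TCP at [0.142, -0.479, 0.231] pointing down, gripper open.
Joint ranges: [-2.72, 2.72], [-1.05, 1.87], [-1.09, 1.28], [-1.99, 2.15], [-1.42, 1.44], [-3.14, 3.14]. Speed limits (rad/s): [2.79, 2.79, 3.14, 3.14, 3.14, 3.14].

## Interface

Orientations are given as a unit quaternion [x, y, z, w].
In Python, from workcell import bot gives the robot as it stands.
- The arm moves only by the tool step_arm, never from a script. Its argument "series" is a list of rows, each an object of numbers: "x", "y", "z": the shift along the world's x, y, z in cm; "twist": the turn about the world's z in degrees; "jaw": the finger opening in cm, from 0 to 8.54. In form: [{"x": .., "y": .., "z": .., "twist": .., "jaw": ..}, ...]. A call has 1 to 10 rows; each row is the pose to reach, as a shift and turn from the pose measured when the call began; what a row does not reach only later rows make up. A row lasts 1/12 s, in which the tool goes at most 41.7 mm and 7.16 degrees, less where a joint would pass 70% of its speed; a pose out of reach is approached as far as the arm can. A call with a gripper value outside its range is refused whole. The fingers move at their own pace and stop on an object; the grip force is fixed at half the most. Time passes only in rows, so rows that repeat a pose let the fingers close. It gives the time, the measured TCP pose, the force and the opening at its end, in the units of the state.
- bot.get_obs(): the state, without advancing time (a new reading comes with each control period).
- bot.camera(name): name is "scene" or "top" or "wrist"; returns (picture, depth): 480x640x3 uint8, red, green, blue; 480x640 float32, m along the optical axis (not along the pixel's ray), 0 where there is no reading.
- bot.camera_info(name): a dict with "camera_matrix" (3x3 intrinsics, pixels), "D" ([k1, k2, p1, p2, k3] as OpenCV has them; the pictures are not rectified), "R" (3x3) and "t" (3): a world point X has camera coordinates R X + t; the wrist camera has in their place "mount" (4x4, takes a point from camera to tool coordinates, whose origin is the TCP and whose axes are the tool frame's). Camera axes: x right, y down, z forward; pixel columns grow to the right and rows downward; lengths in m; the calibration is good to about 2 mm. A picture is of the moment at which its call begins: read the wrist's pose just before it. camera_info takes no time and is no camera call.
- bot.job_done(): hands the job in, once; it reports no verdict.
The state is a dict: "clock": time; "joint_pos": joint angles; "joint_vel": joint speeds; "tau": joint torques, N m; "eef_pos": TCP position; "tool_rot": TCP orientation; "ft_force": force on the tool from outside, world axes, zero at the start; "ft_torque": the same for the moment, N m; "grip_width": finger opening in m.
Only numpy, scipy, OpenCV 4.12 (cv2) and the standard library are available. Lean on these libraries where they do the work, as an engineer would, in place of code of your own. Each camera call takes 0.05 s, during which the arm holds its last target.

## Task

A closed specimen cup of unknown weight stands on the hanging pan of the beam balance. Push the steel poise gently along the beam by its knob, without gripping it, until, with nothing touching the balance, the pointer at the beam's end settles on the long zero line, between the two short lines next to it, and leave it there. Do not touch the cup or its pan, and leave the other things on the worktop where they are.

Things in the scene. Friction and masses are not known exactly. Their poses are not given: they have to be found in the camera images.
- balance: Grey stand of the beam balance: base plate 112 x 384 mm, 22 mm high, fixed to the worktop. Origin: centre of its underside; z up, y along the beam from the pan end to the index plate. The beam's pivot is at (0, -55, 165) mm here, in a yoke 31 mm wide, 28 mm along y, whose top is 177 mm high. Index plate at the +y end: up to 194 mm high, 42 mm along y, centre at y = 159 mm.
- beam (a joint): Tilt of the beam, rad: 0 = level; positive = pan down, poise arm up; pegs stop it at +0.11 (poise too far in) and -0.11 (too far out). Left free it settles in about 1.5 s; between the pegs, 1 mm of poise travel outwards lowers it by about 0.01. Touching the poise tips the beam, so the tilt tells the weight only when nothing touches the balance. The short lines are 0.03 from level.
- poise (a joint): Position of the poise along the beam, m: 0 = innermost (35 mm from the pivot), up to 0.125 outwards, towards the index plate. About 1 N moves it and it stays where it is left. The place that balances the cup differs each time, somewhere between 0.035 and 0.105; at the start the poise is well inside it.
- poise_knob (a point): Middle of the poise's upright black knob, 20 mm in diameter, 30 to 69 mm above the beam's centre line; this point is 50 mm above that line, 215 mm above the worktop when level, up to 18 mm higher or lower as the beam tips. Below it the poise (200 g) is a steel collar, 34 mm long, 40 mm in diameter, round the beam (8 mm thick, 18 mm high). y points outwards along the beam.
- pointer_tip (a point): Tip of the dark pointer on the outer end of the beam, 220 mm from the pivot; it rises about 2.2 mm for each 0.01 rad of tilt.
- zero_line (a point): Middle of the long zero line, 165 mm above the worktop, on the white index plate (42 x 58 mm, upright, facing the robot), just behind the pointer; three shorter lines stand above it and three below, 6.5 mm apart.
- pan_floor (a point): Middle of the upper face of the round steel pan, 84 mm in diameter, that hangs from the beam on two wires, 129 mm under its hanging edge, which is 100 mm from the pivot.
- cup_center (a point): Centre of the closed specimen cup on the pan: 63 mm in diameter, 72 mm high, with a screw lid; its weight is unknown, roughly 80 to 200 g.
- second_cup: Another closed specimen cup, 63 mm in diameter, 72 mm high, that stands on the worktop behind and to the left; origin at the centre of its underside. Bystander.
- tally_counter: Hand tally counter, 45 x 61 x 27 mm; origin at the centre of its underside. Bystander.
- forceps: Steel forceps 117 mm long lying on the worktop to the right; origin at the centre of the underside. Bystander.
- prep_pad_a: Sachet 50 x 50 x 7 mm lying on the worktop to the right; origin at the centre of its underside. Bystander.
- prep_pad_b: Second such sachet. Bystander.
- bench_pen: Pen 145 mm long lying on the clipboard to the left; origin at its underside. Bystander.
- microscope: Binocular microscope standing at the right end of the worktop, fixed: 327 mm deep, 168 mm wide, 411 mm high; origin at the centre of its underside. Not part of the job: move the arm round it on the robot's side. A cardboard carton 156 mm high stands behind the balance, and wall cabinets hang over the back of the worktop.
Not all that is in view belongs to the job. There is more than one size of the part that bears cup_center; the job needs the larger.

How it is judged:
By the outcome, as a careful person would: the job done as asked, in the order asked, and still so for the second after the job is handed in, with the robot touching nothing.
It also fails if it takes over 72 s, if anything falls off the work surface, if the arm or the gripper's body presses on something with over 40 N, if the wrist force passes 120 N, or if a joint passes its speed limit or range.

## Working session

There is one attempt and no reset: what is moved stays moved. The work goes in short steps, Python scripts to look and compute and a tool call to move; the robot and the scene stay as the last step left them, time stands still between calls to the robot, and variables do not carry over. Pictures are saved under pics/ and viewed, and the job is handed in when it is done.

Besides the shell and the picture viewer there is one more tool, called after "Call:" as name(argument=value, ...), one argument or row to a line, values as JSON. step_arm: Moves the arm, as the interface text tells. Its arguments: {"type":"object","properties":{"series":{"type":"array","items":{"type":"object","properties":{"x":{"type":"number"},"y":{"type":"number"},"z":{"type":"number"},"twist":{"type":"number"},"jaw":{"type":"number"}}}}},"required":["series"]}

```bash
mkdir -p pics; ls; python3 - <<'E'
from workcell import bot
import cv2
o=bot.get_obs(); print(o['clock'],o['eef_pos'],o['tool_rot'],o['grip_width'],o['ft_force'])
for n in ['scene','top']:
    p,d=bot.camera(n); cv2.imwrite(f'pics/{n}0.png',p[:,:,::-1]); i=bot.camera_info(n); print(n,i)
    import numpy as np; np.savez(f'{n}0.npz',p=p,d=d)
E
```

```text
pics
0.0 [ 0.14174773 -0.47883884  0.23040987] [ 0.42357061  0.56712079 -0.42269612  0.56594164] 0.08556437709389703 [-0.40533477  0.01514416 -0.38365462]
scene {'camera_matrix': array([[501.08809254,   0.        , 322.38057239],
       [  0.        , 501.08809254, 237.10390574],
       [  0.        ,   0.        ,   1.        ]]), 'D': array([-0.14401584,  0.        ,  0.        ,  0.        ,  0.        ]), 'R': array([[-0.59909679, -0.80032055, -0.02387559],
       [-0.30898227,  0.25859899, -0.91523577],
       [ 0.7386562 , -0.54093768, -0.40221068]]), 't': array([0.32982511, 0.32262252, 1.17765825])}
top {'camera_matrix': array([[490.76516536,   0.        , 310.35337177],
       [  0.        , 490.76516536, 242.04744944],
       [  0.        ,   0.        ,   1.        ]]), 'D': array([-0.10786406,  0.        ,  0.        ,  0.        ,  0.        ]), 'R': array([[-0.02907401, -0.99617588,  0.08239126],
       [-0.98548896,  0.01477666, -0.16909512],
       [ 0.16723102, -0.08611195, -0.98214995]]), 't': array([-0.00323813,  0.59006415,  1.4736907 ])}
```

View pics/scene0.png

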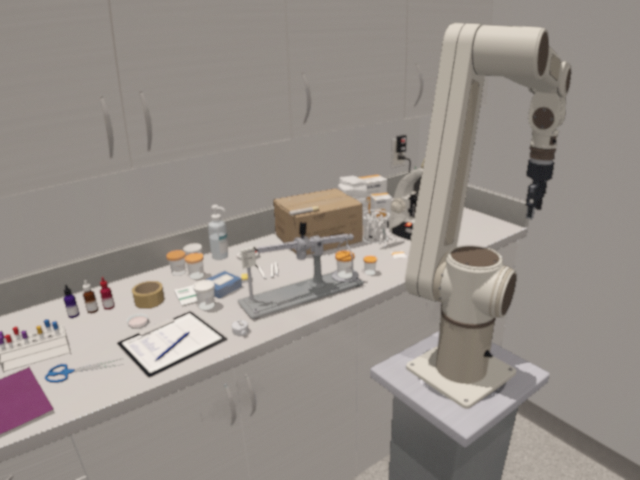

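View pics/top0.png

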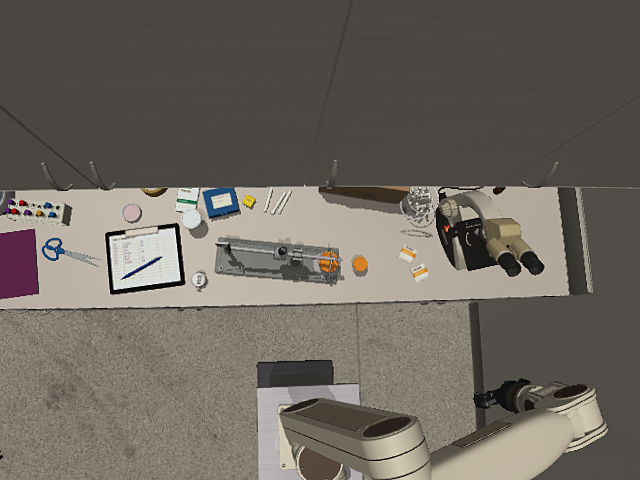

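```bash
python3 - <<'E'
import numpy as np,cv2
p=np.load('scene0.npz')['p'][:,:,::-1]; cv2.imwrite('pics/s0c.png',cv2.resize(p[205:325,225:385],None,fx=5,fy=5,interpolation=cv2.INTER_CUBIC))
p=np.load('top0.npz')['p'][:,:,::-1]; cv2.imwrite('pics/t0c.png',cv2.resize(p[220:300,205:375],None,fx=4.7,fy=4.7,interpolation=cv2.INTER_CUBIC))
E
```

```text
(no output)
```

View pics/s0c.png

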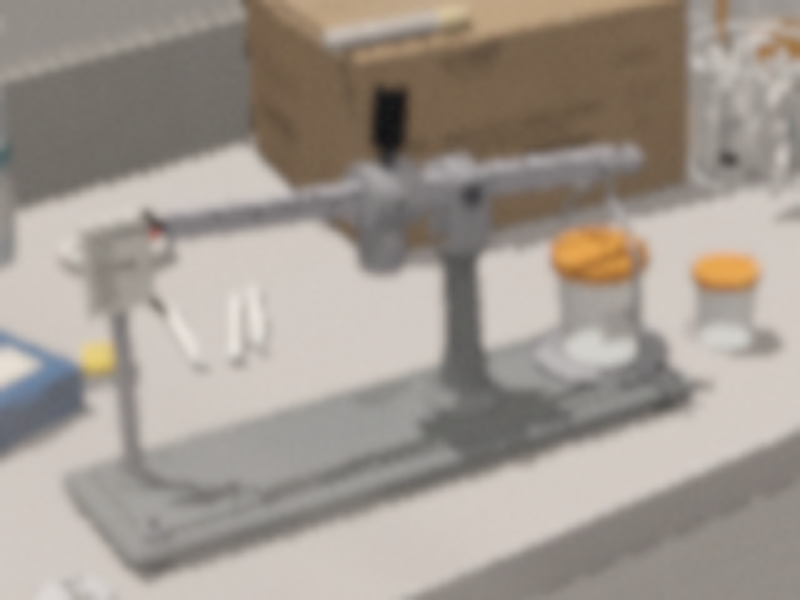

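View pics/t0c.png

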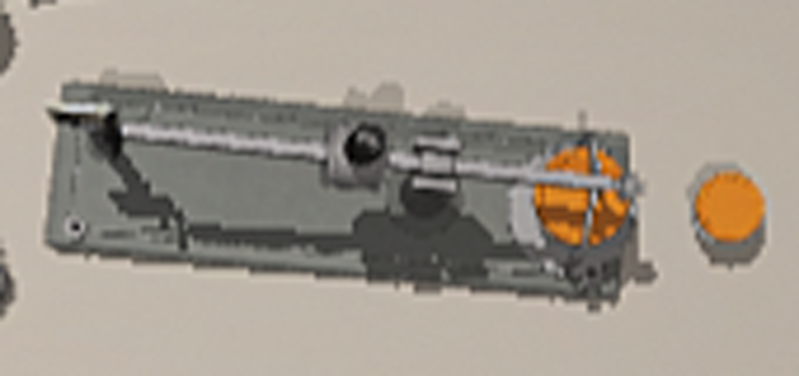

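```bash
cat > h.py <<'E'
import numpy as np,cv2
from workcell import bot
def ray(n,uv):
    i=bot.camera_info(n);K,D,R,t=i['camera_matrix'],i['D'],i['R'],i['t']
    q=cv2.undistortPoints(np.array(uv,float).reshape(-1,1,2),K,D)[:,0]
    d=np.c_[q,np.ones(len(q))]@R
    return -R.T@t,d
def onz(n,uv,z):
    c,d=ray(n,uv); return c+d*((z-c[2])/d[:,2])[:,None]
def bydepth(n,uv,dep):
    c,d=ray(n,uv); return c+d*np.array(dep)[:,None]
def tri(a,ua,b,ub):
    c1,d1=ray(a,[ua]);c2,d2=ray(b,[ub]);d1=d1[0];d2=d2[0]
    s=np.linalg.lstsq(np.c_[d1,-d2],c2-c1,rcond=None)[0]
    p,q=c1+s[0]*d1,c2+s[1]*d2
    return (p+q)/2,np.linalg.norm(p-q)
def proj(n,X):
    i=bot.camera_info(n)
    return cv2.projectPoints(np.array(X,float).reshape(-1,1,3),cv2.Rodrigues(i['R'])[0],i['t'],i['camera_matrix'],i['D'])[0][:,0]
E
python3 - <<'E'
from h import *
c=np.array([[63,82],[630,133],[618,300],[47,245]])/4.7+[205,220]
P=onz('top',c,.022); print(P.round(4), P.mean(0))
for a,b in [(0,1),(1,2),(2,3),(3,0)]: print(np.linalg.norm(P[a]-P[b]))
# point cloud above the base
z=np.load('top0.npz');d=z['d']
v,u=np.mgrid[220:300,205:375]
uv=np.c_[u.ravel(),v.ravel()];W=bydepth('top',uv,d[v,u].ravel())
for lo,hi in[(.015,.03),(.165,.185),(.19,.21),(.22,.26)]:
    m=(W[:,2]>lo)&(W[:,2]<hi)&(uv[:,0]<345); print(lo,hi,m.sum(),W[m].min(0).round(3),W[m].max(0).round(3),np.median(W[m],0).round(4))
    if .015<=lo<.02:
        r=cv2.minAreaRect(W[m][:,:2].astype(np.float32)*1000);print(r)
# knob triangulation: scene crop center top (390,92)->, middle (388,120)
s=np.array([388,122])/5+[225,205]; t=np.array([364,145])/4.7+[205,220]
print(tri('scene',s,'top',t))
E
```

```text
[[ 0.6136  0.2698  0.022 ]
 [ 0.5732 -0.1096  0.022 ]
 [ 0.4606 -0.0972  0.022 ]
 [ 0.5047  0.2802  0.022 ]] [0.53802266 0.08580249 0.022     ]
0.3815374653675019
0.11333071107324698
0.37987844035711815
0.10944724243463182
0.015 0.03 2754 [ 0.464 -0.11   0.015] [0.613 0.312 0.03 ] [0.5298 0.1126 0.0204]
((538.72314453125, 99.02409362792969), (419.81622314453125, 133.86624145507812), 87.4332046508789)
0.165 0.185 334 [ 0.515 -0.061  0.165] [0.566 0.263 0.185] [0.5329 0.052  0.176 ]
0.19 0.21 89 [0.529 0.068 0.19 ] [0.57  0.264 0.21 ] [0.5512 0.2066 0.1927]
0.22 0.26 23 [0.528 0.067 0.224] [0.546 0.085 0.241] [0.5323 0.0774 0.2352]
(array([0.53788338, 0.07520873, 0.21649927]), np.float64(0.0012706388371761825))
```

```bash
python3 - <<'E'
from h import *
from scipy.spatial.transform import Rotation as Ro
o=bot.get_obs(); R=Ro.from_quat(o['tool_rot']).as_matrix(); print(R.round(3)); z=R[:,2]
print('jaw az',np.degrees(np.arctan2(z[1],z[0])),'beam az',np.degrees(np.arctan2(.994,.111)))
print(bot.camera_info('wrist'))
print(onz('top',[[530,265],[490,240],[440,265],[510,268]],.3))
E
```

```text
[[-0.001  0.959  0.284]
 [ 0.002  0.284 -0.959]
 [-1.     0.    -0.002]]
jaw az -73.51230476573653 beam az 83.62817759620535
{'camera_matrix': array([[360.02679284,   0.        , 319.25418209],
       [  0.        , 360.02679284, 243.66719791],
       [  0.        ,   0.        ,   1.        ]]), 'D': array([0.0133736, 0.       , 0.       , 0.       , 0.       ]), 'mount': array([[-6.24619312e-04, -3.27901111e-01,  9.44711846e-01,
        -1.44118420e-01],
       [-6.00129847e-04, -9.44711737e-01, -3.27901470e-01,
         8.43722542e-02],
       [ 9.99999625e-01, -7.71763366e-04,  3.93301952e-04,
         3.24236789e-04],
       [ 0.00000000e+00,  0.00000000e+00,  0.00000000e+00,
         1.00000000e+00]])}
[[ 0.47475678 -0.59445726  0.3       ]
 [ 0.5456618  -0.48374293  0.3       ]
 [ 0.48059477 -0.33685356  0.3       ]
 [ 0.46797978 -0.53456847  0.3       ]]
```

Call:
step_arm(
  series=[
    {"x":1,"y":2,"z":2,"twist":7,"jaw":6},
    {"x":3,"y":5,"z":4,"twist":14,"jaw":6},
    {"x":4.5,"y":8.5,"z":6,"twist":21,"jaw":6},
    {"x":6,"y":12,"z":8,"twist":28,"jaw":6},
    {"x":7.5,"y":15.5,"z":9,"twist":35,"jaw":6},
    {"x":9,"y":19,"z":9,"twist":42,"jaw":6},
    {"x":11,"y":22.5,"z":9,"twist":49,"jaw":6},
    {"x":13,"y":26,"z":9,"twist":56,"jaw":6},
    {"x":15,"y":29.5,"z":9,"twist":63,"jaw":6},
    {"x":17,"y":33,"z":9,"twist":70,"jaw":6},
  ],
)

```text
clock: 0.93
eef_pos: [0.3119, -0.147, 0.3205]
tool_rot: [0.02, 0.707, -0.02, 0.706]
ft_force: [0.4, -1.4, 0.0]
grip_width: 0.06
```

Call:
step_arm(
  series=[
    {"x":1,"y":3,"z":0,"twist":7,"jaw":6},
    {"x":2,"y":6,"z":0,"twist":14,"jaw":6},
    {"x":2,"y":9,"z":0,"twist":21,"jaw":6},
    {"x":2,"y":12,"z":0,"twist":28,"jaw":6},
    {"x":2,"y":15,"z":0,"twist":35,"jaw":6},
    {"x":2,"y":18,"z":0,"twist":42,"jaw":6},
    {"x":2,"y":20,"z":0,"twist":49,"jaw":6},
    {"x":2,"y":20,"z":0,"twist":56,"jaw":6},
    {"x":2,"y":20,"z":0,"twist":63,"jaw":6},
    {"x":2,"y":20,"z":0,"twist":70,"jaw":6},
  ],
)

```text
clock: 1.77
eef_pos: [0.3315, 0.0536, 0.3201]
tool_rot: [-0.392, 0.59, 0.391, 0.588]
ft_force: [-0.3, -0.5, 1.2]
grip_width: 0.0599
```

Call:
step_arm(
  series=[
    {"x":3,"y":0,"z":0,"twist":7,"jaw":6},
    {"x":6,"y":0.5,"z":0,"twist":14,"jaw":6},
    {"x":9,"y":1,"z":0,"twist":17,"jaw":6},
    {"x":12,"y":1,"z":0,"twist":17,"jaw":6},
    {"x":15,"y":1,"z":0,"twist":17,"jaw":6},
    {"x":18,"y":1,"z":0,"twist":17,"jaw":6},
    {"x":20,"y":1,"z":0,"twist":17,"jaw":6},
    {"x":20,"y":1,"z":0,"twist":17,"jaw":6},
    {"x":20,"y":1,"z":0,"twist":17,"jaw":6},
  ],
)

```text
clock: 2.52
eef_pos: [0.5317, 0.0635, 0.3185]
tool_rot: [-0.474, 0.526, 0.475, 0.523]
ft_force: [-1.1, -1.5, 0.4]
grip_width: 0.0597
```

```bash
cat >> h.py <<'E'
from scipy.spatial.transform import Rotation as Ro
def shot(tag):
    o=bot.get_obs();R=Ro.from_quat(o['tool_rot']).as_matrix();z=R[:,2]
    print(round(o['clock'],2),o['eef_pos'].round(4),'az',np.degrees(np.arctan2(z[1],z[0])).round(1),o['ft_force'].round(2))
    for n in['wrist','scene']:
        p,d=bot.camera(n);np.savez(f'{n}{tag}.npz',p=p,d=d,pos=o['eef_pos'],R=R)
        if n=='scene': p=cv2.resize(p[205:325,225:385],None,fx=5,fy=5,interpolation=cv2.INTER_CUBIC)
        cv2.imwrite(f'pics/{n}{tag}.png',p[:,:,::-1])
E
python3 -c "
from h import *
shot('1')"
```

```text
2.52 [0.5317 0.0635 0.3185] az 84.2 [-1.13 -1.52  0.37]
```

View pics/wrist1.png

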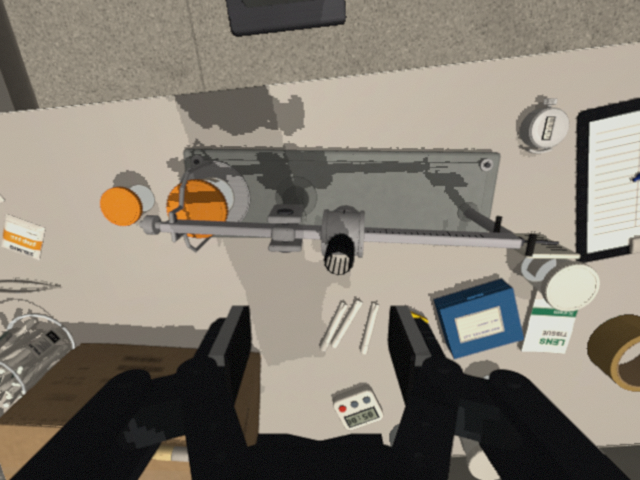

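View pics/scene1.png

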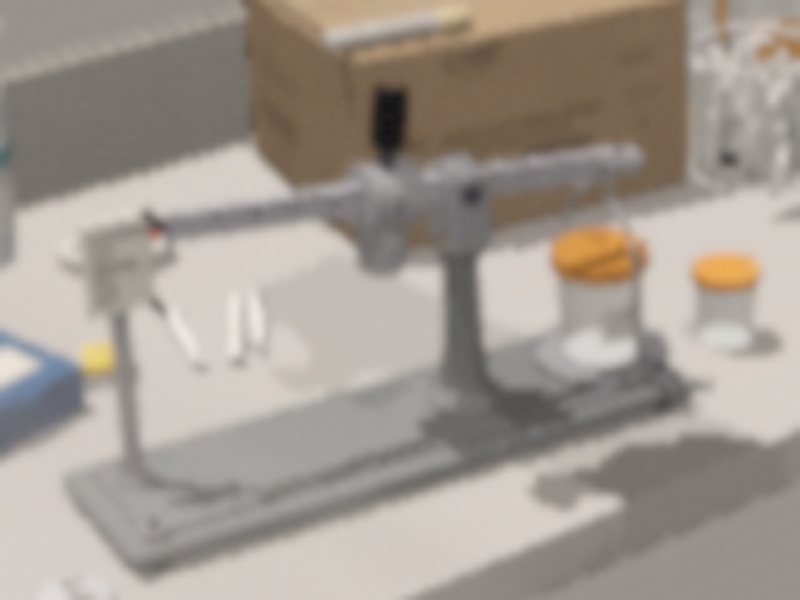

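```bash
cat >> h.py <<'E'
def wray(tag,uv):
    f=np.load(f'wrist{tag}.npz');i=bot.camera_info('wrist');M=i['mount']
    q=cv2.undistortPoints(np.array(uv,float).reshape(-1,1,2),i['camera_matrix'],i['D'])[:,0]
    d=np.c_[q,np.ones(len(q))]@M[:3,:3].T@f['R'].T
    return f['R']@M[:3,3]+f['pos'],d
def wonz(tag,uv,z):
    c,d=wray(tag,uv); return c+d*((z-c[2])/d[:,2])[:,None]
def wdep(tag,uv):
    d=np.load(f'wrist{tag}.npz')['d'];c,r=wray(tag,uv);return c+r*np.array([d[int(round(v)),int(round(u))] for u,v in uv])[:,None]
E
python3 - <<'E'
from h import *
print(wdep('1',[[338,262],[338,240],[285,215],[498,238],[150,226],[530,243]]).round(4))
print(wonz('1',[[339,261]],.238))
C=np.array([.538,.0858]);
print(wonz('1',[[186,150],[500,152],[492,228]],.022))
E
```

```text
[[ 0.6337  0.0773  0.0017]
 [ 0.5288  0.0762  0.2216]
 [ 0.5185  0.0354  0.1746]
 [ 0.549   0.2013  0.1934]
 [ 0.5192 -0.0831  0.1638]
 [ 0.5543  0.2244  0.1968]]
[[0.53818863 0.07531309 0.238     ]]
[[ 0.46515349 -0.09042387  0.022     ]
 [ 0.50506274  0.27957857  0.022     ]
 [ 0.59873807  0.27529318  0.022     ]]
```

Call:
step_arm(
  series=[
    {"x":0.6,"y":1.2,"z":-2,"twist":-0.5,"jaw":6},
    {"x":0.6,"y":1.2,"z":-5,"twist":-0.5,"jaw":6},
    {"x":0.6,"y":1.2,"z":-8,"twist":-0.5,"jaw":6},
    {"x":0.6,"y":1.2,"z":-10.3,"twist":-0.5,"jaw":6},
    {"x":0.6,"y":1.2,"z":-11.3,"twist":-0.5,"jaw":6},
    {"x":0.6,"y":1.2,"z":-11.3,"twist":-0.5,"jaw":6},
  ],
)

```text
clock: 3.12
eef_pos: [0.5341, 0.0753, 0.2047]
tool_rot: [-0.471, 0.529, 0.473, 0.524]
ft_force: [0.1, 0.0, -0.3]
grip_width: 0.0599
```

```bash
python3 -c "
from h import *
shot('2')"
```

```text
3.12 [0.5341 0.0753 0.2047] az 83.8 [ 0.1   0.01 -0.26]
```

View pics/wrist2.png

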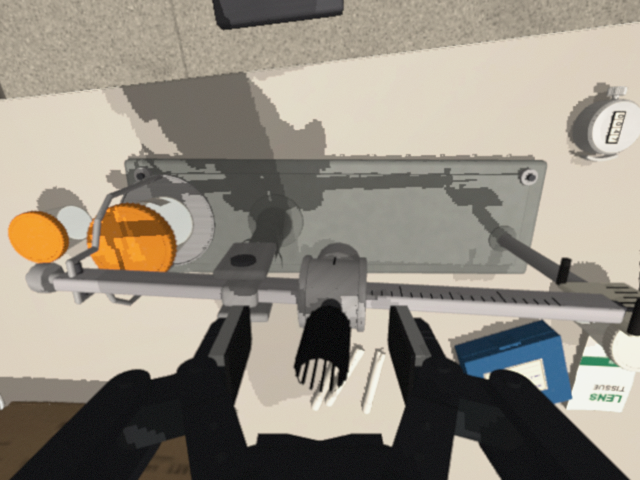

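View pics/scene2.png

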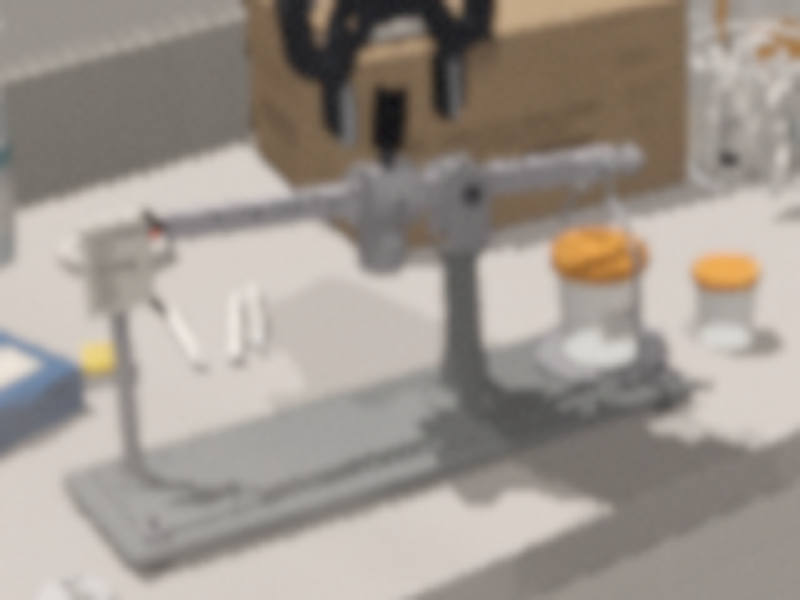

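Call:
step_arm(
  series=[
    {"x":0.5,"y":0.8,"z":0,"twist":0,"jaw":6},
    {"x":0.6,"y":1.5,"z":0,"twist":0,"jaw":6},
    {"x":0.6,"y":1.9,"z":0,"twist":0,"jaw":6},
    {"x":0.7,"y":2.2,"z":0,"twist":0,"jaw":6},
    {"x":0.7,"y":2.6,"z":0,"twist":0,"jaw":6},
    {"x":0.8,"y":3.0,"z":0,"twist":0,"jaw":6},
    {"x":0.8,"y":3.4,"z":0,"twist":0,"jaw":6},
    {"x":0.9,"y":3.8,"z":0,"twist":0,"jaw":6},
    {"x":0.9,"y":4.2,"z":0,"twist":0,"jaw":6},
    {"x":1.0,"y":4.6,"z":0,"twist":0,"jaw":6},
  ],
)

```text
clock: 4.05
eef_pos: [0.5465, 0.1219, 0.2079]
tool_rot: [-0.472, 0.527, 0.472, 0.526]
ft_force: [-1.9, -0.9, 0.4]
grip_width: 0.0605
```

```bash
python3 -c "
from h import *
shot('3')"
```

```text
4.05 [0.5465 0.1219 0.2079] az 83.8 [-1.86 -0.93  0.4 ]
```

View pics/wrist3.png

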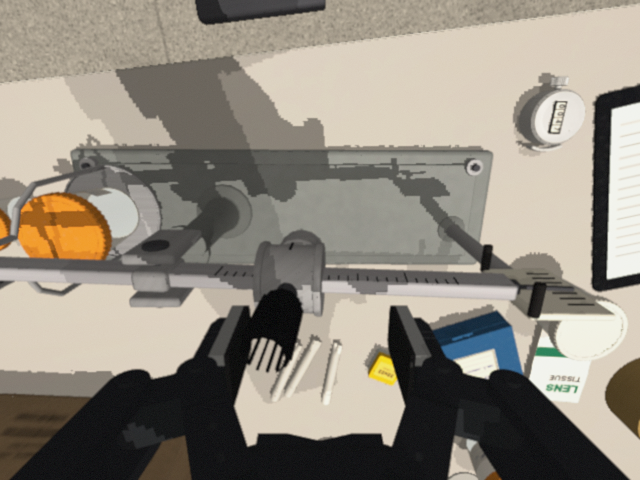

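View pics/scene3.png

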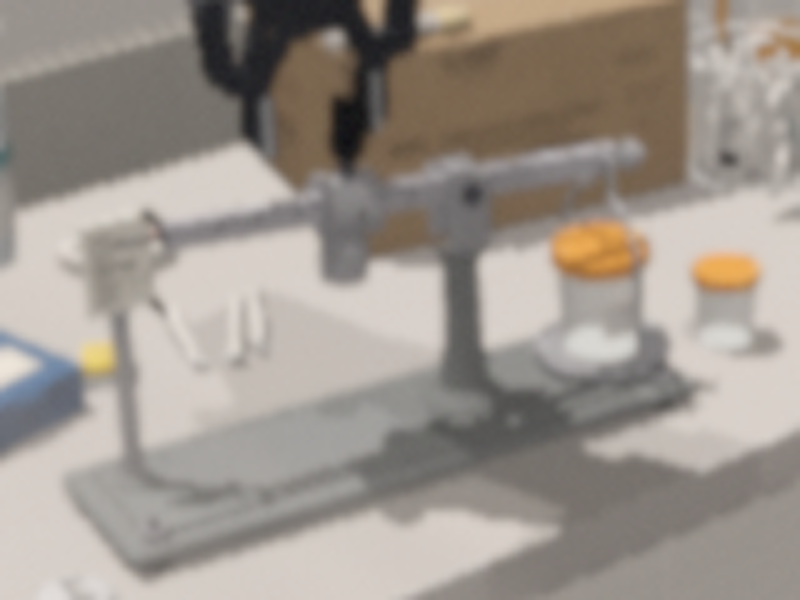

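Call:
step_arm(
  series=[
    {"x":-0.1,"y":0.35,"z":0,"twist":0,"jaw":6},
    {"x":-0.1,"y":0.7,"z":-0.1,"twist":0,"jaw":6},
    {"x":0,"y":1.05,"z":-0.2,"twist":0,"jaw":6},
    {"x":0,"y":1.4,"z":-0.2,"twist":0,"jaw":6},
    {"x":0,"y":0.4,"z":-0.2,"twist":0,"jaw":6},
    {"x":-0.1,"y":-0.7,"z":-0.2,"twist":0,"jaw":6},
    {"x":-0.1,"y":-0.7,"z":-0.2,"twist":0,"jaw":6},
    {"x":-0.1,"y":-0.7,"z":-0.2,"twist":0,"jaw":6},
    {"x":-0.1,"y":-0.7,"z":-0.2,"twist":0,"jaw":6},
    {"x":-0.1,"y":-0.7,"z":-0.2,"twist":0,"jaw":6},
  ],
)

```text
clock: 4.98
eef_pos: [0.5458, 0.1152, 0.206]
tool_rot: [-0.472, 0.527, 0.472, 0.526]
ft_force: [-0.1, 0.9, 0.3]
grip_width: 0.0599
```

Call:
step_arm(
  series=[
    {"x":0},
    {"x":0},
    {"x":0},
    {"x":0},
    {"x":0},
    {"x":0},
    {"x":0},
    {"x":0},
    {"x":0},
    {"x":0},
  ],
)

```text
$.series[0]: bad value
```

```bash
python3 -c "
from h import *
shot('4')"
```

```text
4.98 [0.5458 0.1152 0.206 ] az 83.8 [-0.14  0.9   0.34]
```

View pics/wrist4.png

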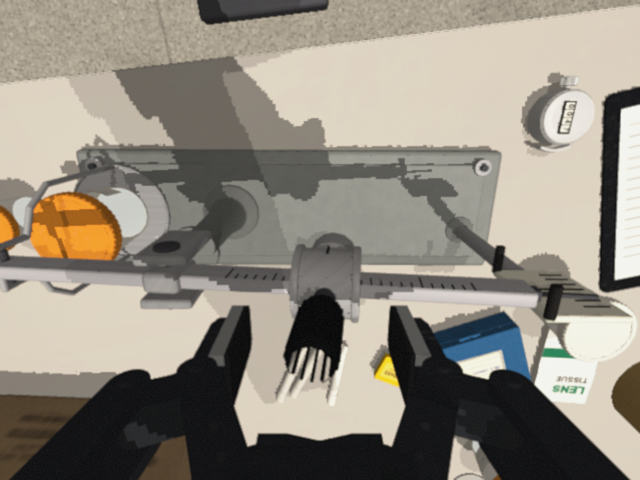

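View pics/scene4.png

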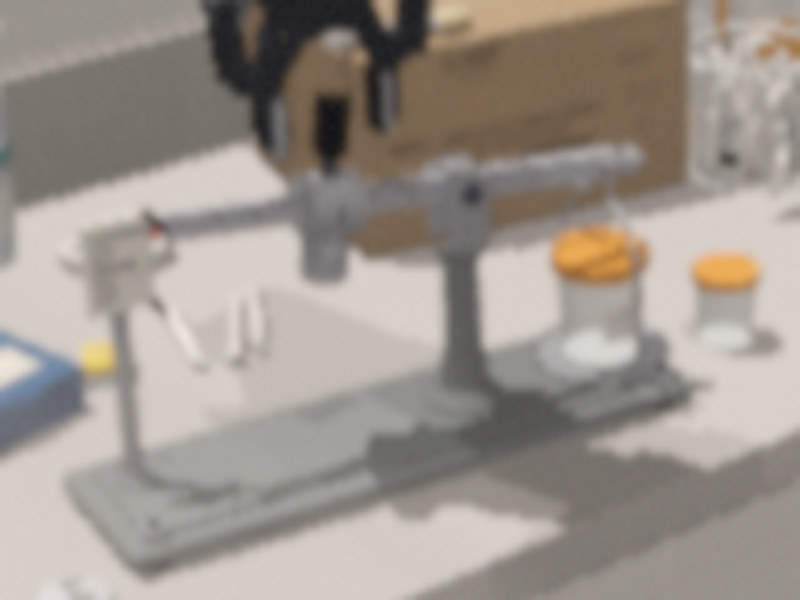

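```bash
cat >> h.py <<'E'
PIV=np.array([.5325,.031,.165]);YH=np.array([.1095,.994,0]);XH=np.array([.994,-.1095,0])
def beamplane(crop,off=0):
    uv=np.array(crop,float)/5+[225,205]-0.4
    c,d=ray('scene',uv); P=c+d*(((PIV+off*XH-c)@XH)/(d@XH))[:,None]
    return np.c_[(P-PIV)@YH,P[:,2]]
E
python3 -c "
from h import *
print(beamplane([[388,120],[331,128],[471,193],[155,225],[118,265]]))
print(wonz('4',[[317,360]],.24),wonz('1',[[338,261]],.238))
"
```

```text
[[ 0.04527196  0.21933829]
 [ 0.08206274  0.2229988 ]
 [-0.00829194  0.15961064]
 [ 0.19397087  0.19085167]
 [ 0.21792846  0.17251542]]
[[0.54417778 0.11413118 0.24      ]] [[0.53812814 0.07464619 0.238     ]]
```

Call:
step_arm(
  series=[
    {"x":0,"y":0.8,"z":0},
    {"x":0,"y":1.6,"z":0},
    {"x":0,"y":2.0,"z":0},
    {"x":0.1,"y":2.4,"z":0},
    {"x":0.1,"y":2.75,"z":0},
    {"x":0.1,"y":3.1,"z":0},
    {"x":0.2,"y":3.45,"z":0},
    {"x":0.2,"y":3.8,"z":0},
    {"x":0.2,"y":4.1,"z":0},
    {"x":0.2,"y":4.1,"z":0},
  ],
)

```text
$.series[0]: bad value
```

Call:
step_arm(
  series=[
    {"x":0,"y":-1,"z":0},
    {"x":0,"y":-2.0,"z":0},
    {"x":0,"y":-2.0,"z":0},
    {"x":0,"y":-2.0,"z":0},
    {"x":0,"y":-2.0,"z":0},
    {"x":0,"y":-2.0,"z":0},
    {"x":0,"y":-2.0,"z":0},
    {"x":0,"y":-2.0,"z":0},
    {"x":0,"y":-2.0,"z":0},
    {"x":0,"y":-2.0,"z":0},
  ],
)

```text
$.series[0]: bad value
```

```bash
python3 -c "
from h import *
shot('5')"
```

```text
5.08 [0.5457 0.1154 0.2059] az 83.8 [ 0.33 -0.14  0.02]
```

View pics/wrist5.png

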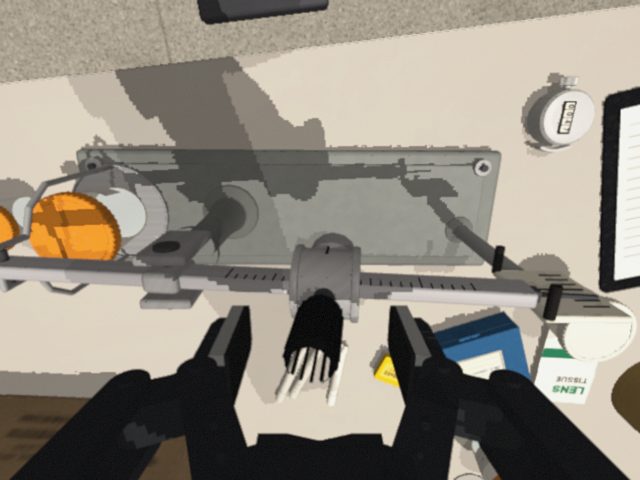

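View pics/scene5.png

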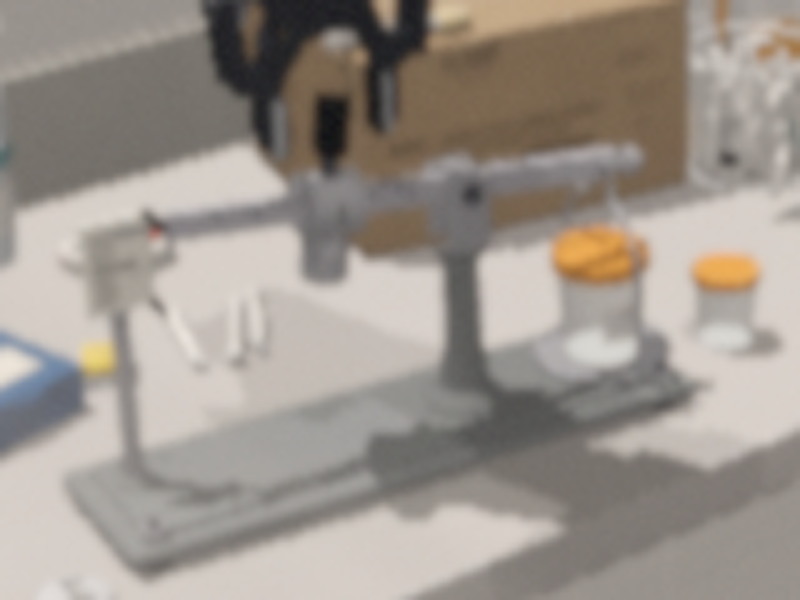

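Rows need every field. Same plan, complete rows.

Call:
step_arm(
  series=[
    {"x":0,"y":0.8,"z":0,"twist":0,"jaw":6},
    {"x":0,"y":1.6,"z":0,"twist":0,"jaw":6},
    {"x":0,"y":2.0,"z":0,"twist":0,"jaw":6},
    {"x":0.1,"y":2.4,"z":0,"twist":0,"jaw":6},
    {"x":0.1,"y":2.75,"z":0,"twist":0,"jaw":6},
    {"x":0.1,"y":3.1,"z":0,"twist":0,"jaw":6},
    {"x":0.2,"y":3.45,"z":0,"twist":0,"jaw":6},
    {"x":0.2,"y":3.8,"z":0,"twist":0,"jaw":6},
    {"x":0.2,"y":4.1,"z":0,"twist":0,"jaw":6},
    {"x":0.2,"y":4.1,"z":0,"twist":0,"jaw":6},
  ],
)

```text
clock: 6.02
eef_pos: [0.5478, 0.1572, 0.2059]
tool_rot: [-0.472, 0.527, 0.473, 0.525]
ft_force: [0.2, -1.1, 0.5]
grip_width: 0.0602
```

Call:
step_arm(
  series=[
    {"x":0,"y":-1,"z":0,"twist":0,"jaw":6},
    {"x":0,"y":-2,"z":0,"twist":0,"jaw":6},
    {"x":0,"y":-2,"z":0,"twist":0,"jaw":6},
    {"x":0,"y":-2,"z":0,"twist":0,"jaw":6},
    {"x":0,"y":-2,"z":0,"twist":0,"jaw":6},
    {"x":0,"y":-2,"z":0,"twist":0,"jaw":6},
    {"x":0,"y":-2,"z":0,"twist":0,"jaw":6},
    {"x":0,"y":-2,"z":0,"twist":0,"jaw":6},
    {"x":0,"y":-2,"z":0,"twist":0,"jaw":6},
    {"x":0,"y":-2,"z":0,"twist":0,"jaw":6},
  ],
)

```text
clock: 6.85
eef_pos: [0.5477, 0.1374, 0.2058]
tool_rot: [-0.473, 0.527, 0.473, 0.525]
ft_force: [-0.1, 0.0, 0.4]
grip_width: 0.06
```

```bash
python3 -c "
from h import *
shot('6')"
```

```text
6.85 [0.5477 0.1374 0.2058] az 83.9 [-0.07  0.03  0.42]
```

View pics/wrist6.png

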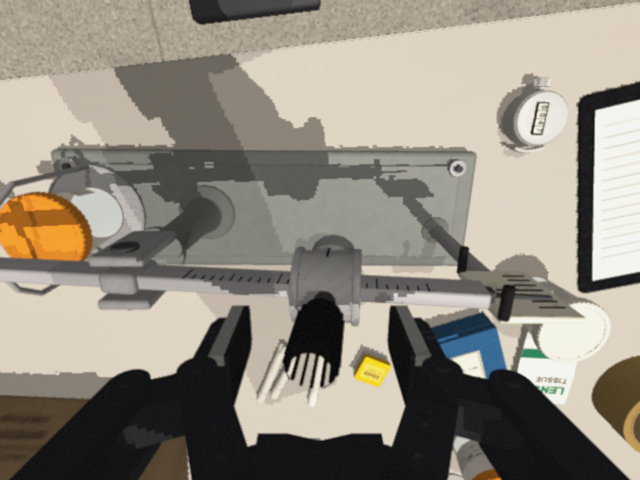

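View pics/scene6.png

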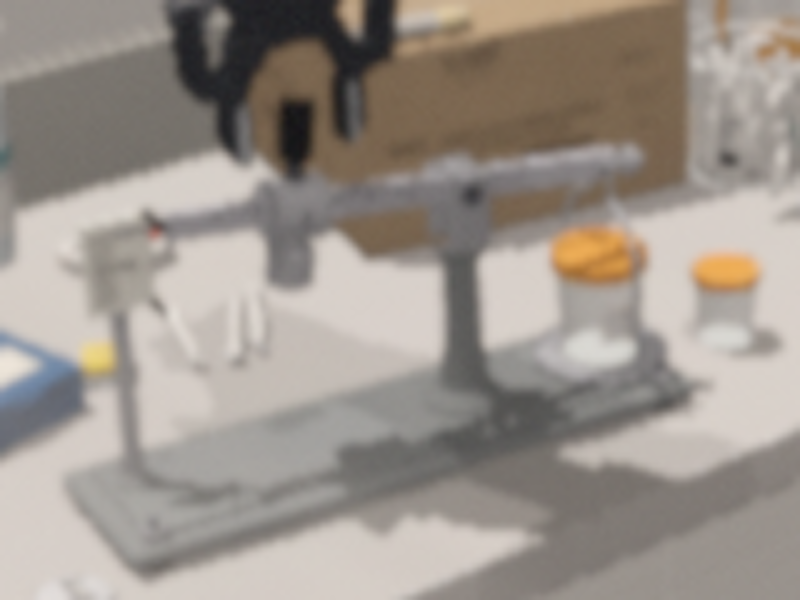

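Call:
step_arm(
  series=[
    {"x":0,"y":0.8,"z":0,"twist":0,"jaw":6},
    {"x":0.1,"y":1.6,"z":0,"twist":0,"jaw":6},
    {"x":0.1,"y":1.9,"z":0,"twist":0,"jaw":6},
    {"x":0.1,"y":2.15,"z":0,"twist":0,"jaw":6},
    {"x":0.1,"y":2.4,"z":0,"twist":0,"jaw":6},
    {"x":0.1,"y":2.65,"z":0,"twist":0,"jaw":6},
    {"x":0.2,"y":2.9,"z":0,"twist":0,"jaw":6},
    {"x":0.2,"y":3.1,"z":0,"twist":0,"jaw":6},
    {"x":0.2,"y":3.3,"z":0,"twist":0,"jaw":6},
    {"x":0.2,"y":3.3,"z":0,"twist":0,"jaw":6},
  ],
)

```text
clock: 7.78
eef_pos: [0.5498, 0.1708, 0.2059]
tool_rot: [-0.473, 0.526, 0.473, 0.525]
ft_force: [0.2, -0.2, -0.2]
grip_width: 0.0601
```

Call:
step_arm(
  series=[
    {"x":0,"y":-1,"z":0,"twist":0,"jaw":6},
    {"x":0,"y":-2,"z":0,"twist":0,"jaw":6},
    {"x":0,"y":-2,"z":0,"twist":0,"jaw":6},
    {"x":0,"y":-2,"z":0,"twist":0,"jaw":6},
    {"x":0,"y":-2,"z":0,"twist":0,"jaw":6},
    {"x":0,"y":-2,"z":0,"twist":0,"jaw":6},
    {"x":0,"y":-2,"z":0,"twist":0,"jaw":6},
    {"x":0,"y":-2,"z":0,"twist":0,"jaw":6},
    {"x":0,"y":-2,"z":0,"twist":0,"jaw":6},
    {"x":0,"y":-2,"z":0,"twist":0,"jaw":6},
  ],
)

```text
clock: 8.62
eef_pos: [0.5498, 0.151, 0.2059]
tool_rot: [-0.473, 0.526, 0.473, 0.525]
ft_force: [0.7, 1.0, -0.3]
grip_width: 0.0601
```

Call:
step_arm(
  series=[
    {"x":0,"y":0,"z":0,"twist":0,"jaw":6},
    {"x":0,"y":0,"z":0,"twist":0,"jaw":6},
    {"x":0,"y":0,"z":0,"twist":0,"jaw":6},
    {"x":0,"y":0,"z":0,"twist":0,"jaw":6},
    {"x":0,"y":0,"z":0,"twist":0,"jaw":6},
    {"x":0,"y":0,"z":0,"twist":0,"jaw":6},
    {"x":0,"y":0,"z":0,"twist":0,"jaw":6},
    {"x":0,"y":0,"z":0,"twist":0,"jaw":6},
    {"x":0,"y":0,"z":0,"twist":0,"jaw":6},
    {"x":0,"y":0,"z":0,"twist":0,"jaw":6},
  ],
)

```text
clock: 9.45
eef_pos: [0.5498, 0.151, 0.2058]
tool_rot: [-0.473, 0.526, 0.473, 0.525]
ft_force: [-0.4, -1.2, 0.5]
grip_width: 0.0598
```

```bash
python3 -c "
from h import *
shot('7')"
```

```text
9.45 [0.5498 0.151  0.2058] az 83.9 [-0.39 -1.22  0.53]
```

View pics/wrist7.png

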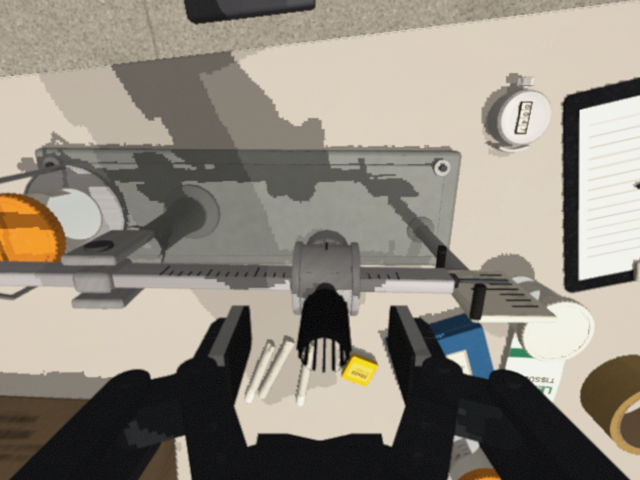

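View pics/scene7.png

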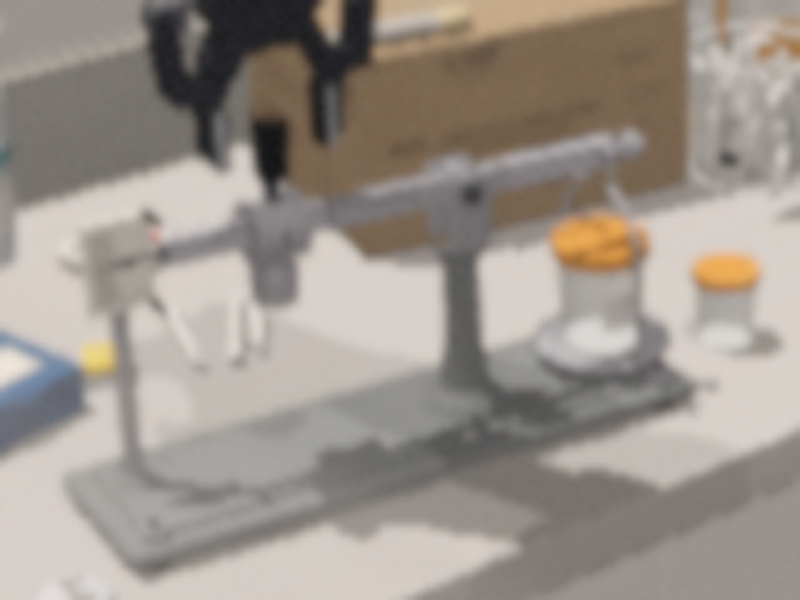

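```bash
python3 - <<'E'
from h import *
a=np.load('wrist7.npz')['p'][230:350,420:580,::-1]; cv2.imwrite('pics/w7c.png',cv2.resize(a,None,fx=5,fy=5,interpolation=cv2.INTER_CUBIC))
# beam underside/top edges right part: slope of beam between right end and pivot
for t in '0567':
    p=np.load(f'scene{t}.npz')['p'].astype(float)
    o=proj('scene',[PIV+YH*s for s in (-.1,.22)])
    print(t,o.round(1).tolist())
    # pointer: dark pixels near plate
    c=p[235:262,243:260].sum(2); m=np.argwhere(c<150); print(m.mean(0)+[235,243] if len(m) else None,len(m))
    # beam end ball
print(beamplane([[630,158],[630,143]]))
E
```

```text
0 [[344.6, 234.7], [247.7, 260.2]]
None 0
5 [[344.6, 234.7], [247.7, 260.2]]
None 0
6 [[344.6, 234.7], [247.7, 260.2]]
None 0
7 [[344.6, 234.7], [247.7, 260.2]]
None 0
[[-0.12181579  0.15483304]
 [-0.12183132  0.164923  ]]
```

View pics/w7c.png

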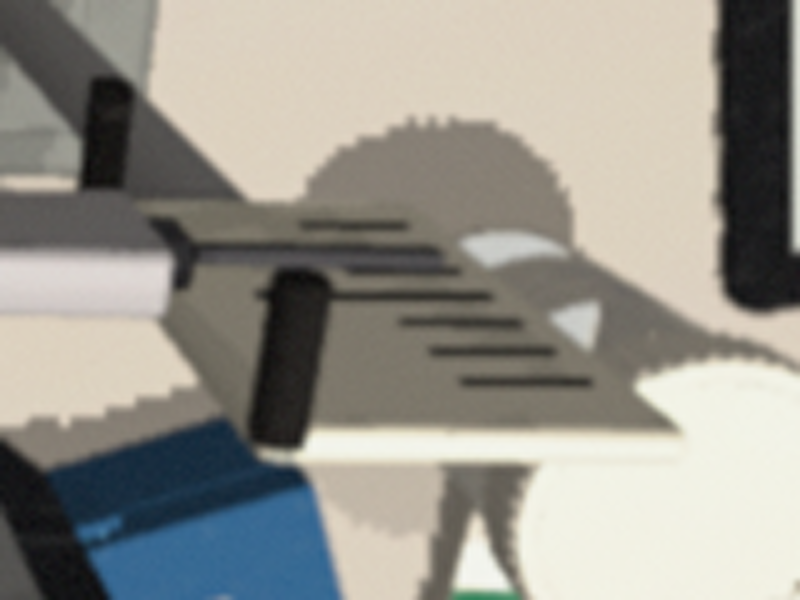

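```bash
cat >> h.py <<'E'
def tilt(tag):
    z=np.load(f'wrist{tag}.npz');d=z['d'];v,u=np.mgrid[200:360,0:640]
    uv=np.c_[u.ravel(),v.ravel()].astype(float);c,r=wray(tag,uv);dd=d[v,u].ravel();W=c+r*dd[:,None]
    a=(W-PIV)@YH;x=(W-PIV)@XH;h=W[:,2]-.165
    m=(dd>0)&(abs(x)<.012)&(a>-.09)&(a<.19)&(abs(h-.009)<.035)
    # top face only: highest per along-bin, robust
    A,H=a[m],h[m]; 
    k=np.polyfit(A,H,1)
    for _ in range(30):
        res=H-np.polyval(k,A); s=abs(res)<max(.0015,.02*.7**_)
        k=np.polyfit(A[s],H[s],1)
    print(tag,'slope',k[0].round(4),'icpt',k[1].round(4),s.sum(),A[s].min().round(3),A[s].max().round(3))
E
python3 -c "
from h import *
for t in '1234567': tilt(t)"
```

```text
1 slope 0.1093 icpt 0.0102 2591 -0.09 0.189
2 slope 0.1099 icpt 0.0101 6281 -0.09 0.189
3 slope 0.0778 icpt 0.0102 6033 -0.086 0.19
4 slope 0.1095 icpt 0.0102 6289 -0.09 0.188
5 slope 0.1093 icpt 0.0102 6310 -0.09 0.189
6 slope 0.1094 icpt 0.0102 5757 -0.068 0.188
7 slope 0.028 icpt 0.0104 5106 -0.05 0.19
```

Call:
step_arm(
  series=[
    {"x":0,"y":0.8,"z":0,"twist":0,"jaw":6},
    {"x":0,"y":1.4,"z":0,"twist":0,"jaw":6},
    {"x":0,"y":1.7,"z":0,"twist":0,"jaw":6},
    {"x":0,"y":1.9,"z":0,"twist":0,"jaw":6},
    {"x":0,"y":2.05,"z":0,"twist":0,"jaw":6},
    {"x":0,"y":2.15,"z":0,"twist":0,"jaw":6},
    {"x":0,"y":2.25,"z":0,"twist":0,"jaw":6},
    {"x":0,"y":2.25,"z":0,"twist":0,"jaw":6},
  ],
)

```text
clock: 10.22
eef_pos: [0.5498, 0.1734, 0.2057]
tool_rot: [-0.473, 0.526, 0.473, 0.525]
ft_force: [0.3, -0.5, 0.2]
grip_width: 0.0599
```

```bash
python3 -c "
from h import *
shot('8');tilt('8')"
```

```text
10.22 [0.5498 0.1734 0.2057] az 83.9 [ 0.27 -0.47  0.15]
8 slope 0.0267 icpt 0.0104 4475 -0.027 0.19
```

View pics/wrist8.png

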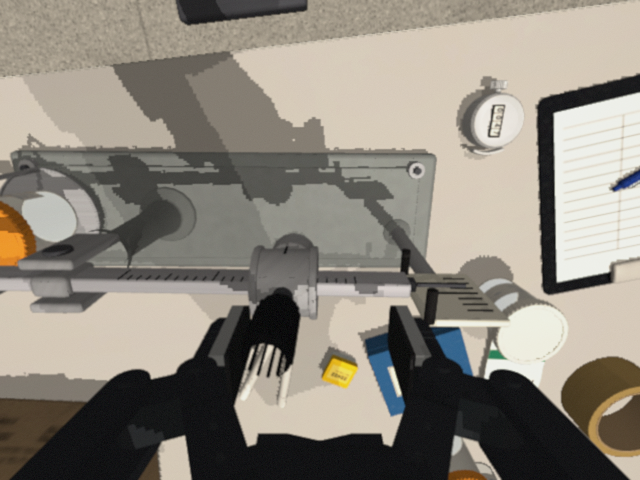

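Call:
step_arm(
  series=[
    {"x":0,"y":0.1,"z":0,"twist":0,"jaw":6},
    {"x":0,"y":0.2,"z":0,"twist":0,"jaw":6},
    {"x":0,"y":0.3,"z":0,"twist":0,"jaw":6},
    {"x":0,"y":0.3,"z":0,"twist":0,"jaw":6},
    {"x":0,"y":0.3,"z":0,"twist":0,"jaw":6},
  ],
)

```text
clock: 10.73
eef_pos: [0.5497, 0.1765, 0.2058]
tool_rot: [-0.472, 0.526, 0.473, 0.525]
ft_force: [-0.2, -0.1, -0.5]
grip_width: 0.0601
```

```bash
python3 - <<'E'
from h import *
def wshot(tag):
    o=bot.get_obs();R=Ro.from_quat(o['tool_rot']).as_matrix()
    p,d=bot.camera('wrist');np.savez(f'wrist{tag}.npz',p=p,d=d,pos=o['eef_pos'],R=R)
    print(o['eef_pos'].round(4),o['ft_force'].round(2)); tilt(tag)
    cv2.imwrite(f'pics/wrist{tag}.png',cv2.resize(p[220:420,180:460,::-1],None,fx=2.8,fy=2.8))
wshot('9')
# collar position along the beam: pixels above beam top
for t in '6789':
    z=np.load(f'wrist{t}.npz');d=z['d'];v,u=np.mgrid[200:360,0:640]
    uv=np.c_[u.ravel(),v.ravel()].astype(float);c,r=wray(t,uv);dd=d[v,u].ravel();W=c+r*dd[:,None]
    a=(W-PIV)@YH;x=(W-PIV)@XH;h=W[:,2]-.165
    m=(dd>0)&(x<-.012)&(x>-.021)&(abs(h)<.03)&(a>.02)&(a<.16)
    print(t,np.percentile(a[m],[1,50,99]).round(4),m.sum())
E
cat >> h.py <<'E'
def wshot(tag):
    o=bot.get_obs();R=Ro.from_quat(o['tool_rot']).as_matrix()
    p,d=bot.camera('wrist');np.savez(f'wrist{tag}.npz',p=p,d=d,pos=o['eef_pos'],R=R)
    print(round(o['clock'],2),o['eef_pos'].round(4),o['ft_force'].round(2)); tilt(tag)
    z=np.load(f'wrist{tag}.npz');d=z['d'];v,u=np.mgrid[200:360,0:640]
    uv=np.c_[u.ravel(),v.ravel()].astype(float);c,r=wray(tag,uv);dd=d[v,u].ravel();W=c+r*dd[:,None]
    a=(W-PIV)@YH;x=(W-PIV)@XH;h=W[:,2]-.165
    m=(dd>0)&(x<-.012)&(x>-.021)&(abs(h)<.03)&(a>.02)&(a<.16)
    print('collar',np.percentile(a[m],[1,50,99]).round(4),m.sum())
    cv2.imwrite(f'pics/wrist{tag}.png',cv2.resize(p[220:420,180:460,::-1],None,fx=2.8,fy=2.8))
E
```

```text
[0.5497 0.1765 0.2058] [-0.17 -0.06 -0.46]
9 slope 0.0219 icpt 0.0104 4370 -0.025 0.19
6 [0.0939 0.112  0.127 ] 1734
7 [0.1077 0.1245 0.1406] 1480
8 [0.1083 0.1251 0.1417] 1514
9 [0.1111 0.1279 0.1443] 1501
```

View pics/wrist9.png

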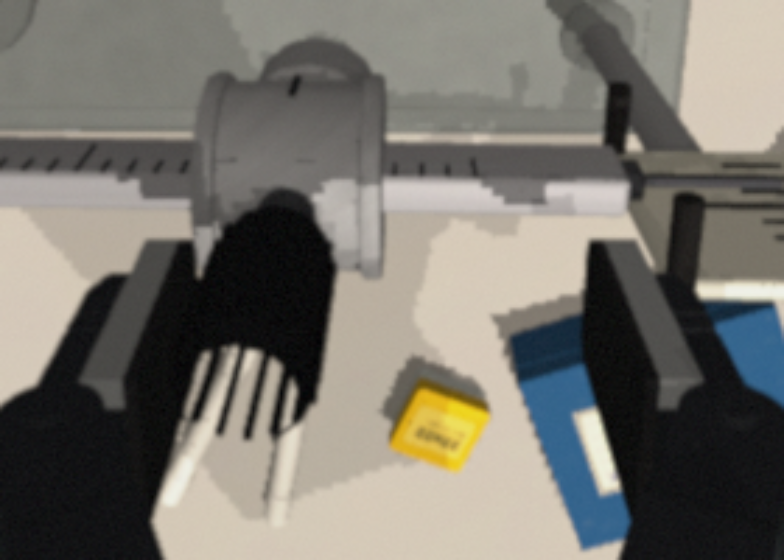

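Call:
step_arm(
  series=[
    {"x":0,"y":-0.5,"z":0,"twist":0,"jaw":6},
    {"x":0,"y":-1.5,"z":0,"twist":0,"jaw":6},
    {"x":0,"y":-2,"z":0,"twist":0,"jaw":6},
    {"x":0,"y":-2,"z":0,"twist":0,"jaw":6},
    {"x":0,"y":-2,"z":0,"twist":0,"jaw":6},
    {"x":0,"y":-2,"z":0,"twist":0,"jaw":6},
    {"x":0,"y":-2,"z":0,"twist":0,"jaw":6},
    {"x":0,"y":-2,"z":0,"twist":0,"jaw":6},
    {"x":0,"y":-2,"z":0,"twist":0,"jaw":6},
    {"x":0,"y":-2,"z":0,"twist":0,"jaw":6},
  ],
)

```text
clock: 11.62
eef_pos: [0.5497, 0.1567, 0.2058]
tool_rot: [-0.472, 0.526, 0.473, 0.525]
ft_force: [-0.2, 0.3, 0.5]
grip_width: 0.0599
```

Call:
step_arm(
  series=[
    {"x":0,"y":0,"z":0,"twist":0,"jaw":6},
    {"x":0,"y":0,"z":0,"twist":0,"jaw":6},
    {"x":0,"y":0,"z":0,"twist":0,"jaw":6},
    {"x":0,"y":0,"z":0,"twist":0,"jaw":6},
    {"x":0,"y":0,"z":0,"twist":0,"jaw":6},
    {"x":0,"y":0,"z":0,"twist":0,"jaw":6},
    {"x":0,"y":0,"z":0,"twist":0,"jaw":6},
    {"x":0,"y":0,"z":0,"twist":0,"jaw":6},
    {"x":0,"y":0,"z":0,"twist":0,"jaw":6},
    {"x":0,"y":0,"z":0,"twist":0,"jaw":6},
  ],
)

```text
clock: 12.45
eef_pos: [0.5497, 0.1567, 0.2058]
tool_rot: [-0.472, 0.526, 0.473, 0.525]
ft_force: [0.2, 0.5, 1.5]
grip_width: 0.0599
```

```bash
python3 -c "
from h import *
wshot('10')"
```

```text
12.45 [0.5497 0.1567 0.2058] [0.21 0.45 1.46]
10 slope -0.0047 icpt 0.0105 4859 -0.043 0.19
collar [0.1112 0.1277 0.1443] 1396
```

View pics/wrist10.png

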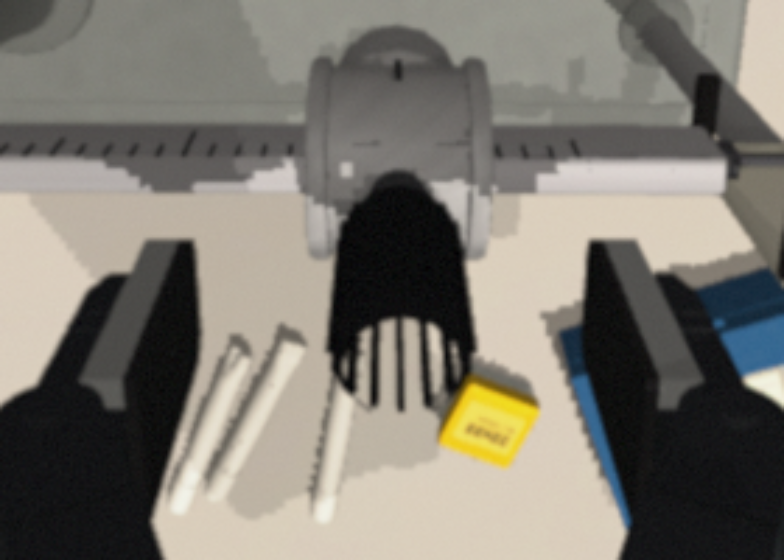

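Call:
step_arm(
  series=[
    {"x":0,"y":0,"z":1,"twist":0,"jaw":6},
    {"x":0,"y":0,"z":3,"twist":0,"jaw":6},
    {"x":0,"y":0,"z":5,"twist":0,"jaw":6},
    {"x":0,"y":0,"z":7,"twist":0,"jaw":6},
    {"x":-1,"y":0,"z":9,"twist":0,"jaw":6},
    {"x":-3,"y":0,"z":9,"twist":0,"jaw":6},
    {"x":-5,"y":0,"z":9,"twist":0,"jaw":6},
    {"x":-7,"y":0,"z":9,"twist":0,"jaw":6},
    {"x":-7,"y":0,"z":9,"twist":0,"jaw":6},
    {"x":-7,"y":0,"z":9,"twist":0,"jaw":6},
  ],
)

```text
clock: 13.33
eef_pos: [0.4794, 0.1568, 0.2972]
tool_rot: [-0.473, 0.525, 0.473, 0.526]
ft_force: [0.7, -0.1, 1.1]
grip_width: 0.06
```

Call:
step_arm(
  series=[
    {"x":0,"y":0,"z":0,"twist":0,"jaw":6},
    {"x":0,"y":0,"z":0,"twist":0,"jaw":6},
    {"x":0,"y":0,"z":0,"twist":0,"jaw":6},
    {"x":0,"y":0,"z":0,"twist":0,"jaw":6},
    {"x":0,"y":0,"z":0,"twist":0,"jaw":6},
    {"x":0,"y":0,"z":0,"twist":0,"jaw":6},
    {"x":0,"y":0,"z":0,"twist":0,"jaw":6},
    {"x":0,"y":0,"z":0,"twist":0,"jaw":6},
    {"x":0,"y":0,"z":0,"twist":0,"jaw":6},
    {"x":0,"y":0,"z":0,"twist":0,"jaw":6},
  ],
)

```text
clock: 14.17
eef_pos: [0.4794, 0.1569, 0.2972]
tool_rot: [-0.473, 0.525, 0.473, 0.526]
ft_force: [-0.1, 0.5, 0.4]
grip_width: 0.0599
```

```bash
python3 -c "
from h import *
shot('11');tilt('11')"
```

```text
14.17 [0.4794 0.1569 0.2972] az 84.0 [-0.07  0.54  0.4 ]
11 slope -0.0048 icpt 0.0104 2170 -0.09 0.177
```

View pics/wrist11.png

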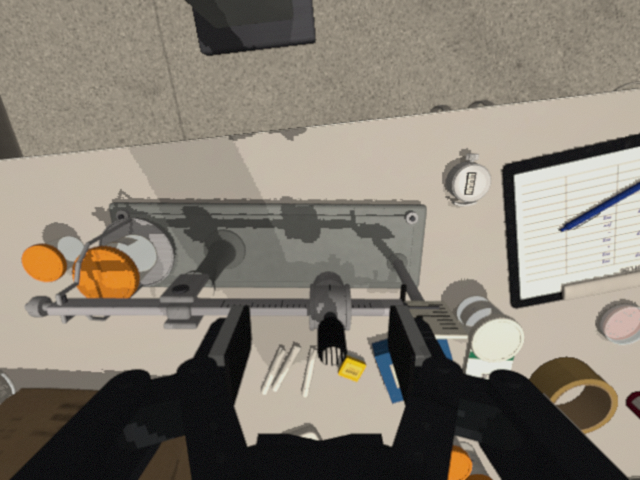

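View pics/scene11.png

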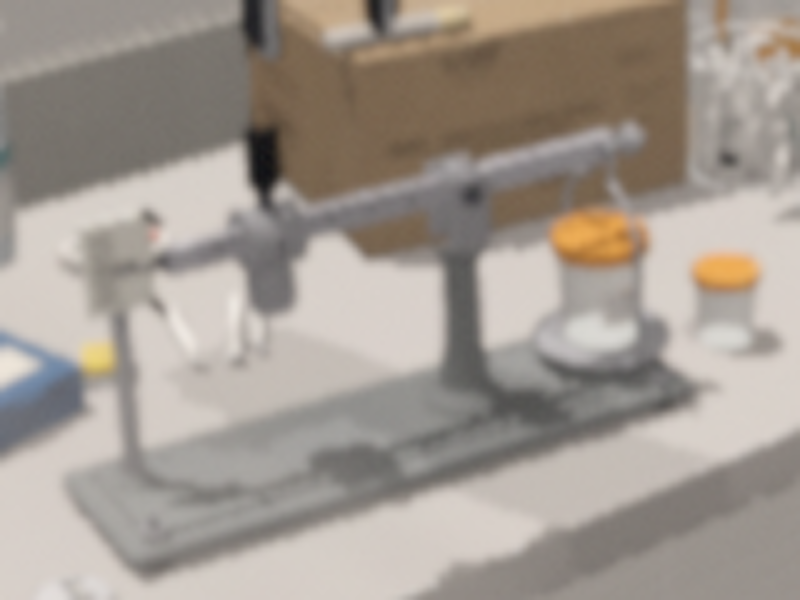

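The pointer covers the long zero line at about (115, 266) in the enlarged scene crop. The tilt reads -0.005 rad in both the pre-lift and post-lift readings, and the arm is clear.

```bash
python3 -c "
from workcell import bot
print(bot.job_done())"
```

```text
the job is handed in; nothing more can be done
None
```

The balance is zeroed and the job is handed in, with about 14 s of the 72 s on the clock. I pushed the poise outward by its knob in stages with one finger. The jaws stayed 6 cm open around the knob and never closed on it. After each stage I backed the fingers off the knob before reading the tilt; the first two readings came within a second of release, both with the beam still on its stop.

- **Tilt:** the beam's slope, fitted from the wrist camera's depth, was -0.005 rad both before I lifted the fingers away and 1.7 s later. The limit is ±0.03. The same fit read 0.109 at the peg stop, which is stated as 0.11.
- **Pointer:** the final scene picture shows it lying on the long zero line.
- **Surroundings:** I never went near the cup, its pan or the other items, and the last pictures show nothing out of place. I did not measure their positions again.
- **Disagreement:** one close view of the pointer from above, at a mid-way stage, read lower than the beam's slope. I put this down to viewing it from a steep angle and relied on the slope and the scene view instead.
- **Refused moves:** three move calls were refused because their rows were incomplete. Nothing moved in those.

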